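Clamp a chromatography column in the vee vice

ROBOT

A 6-joint arm with a two-finger parallel gripper is mounted at the origin on a cart in front of the work surface, level with it; the furniture and walls round the work are solid. World frame = base frame: x ahead of the robot, y to its left, z up, the work surface at z = 0. Lengths are in mm, angles in rad, forces in N, time in s.
With the tool pointing down it reaches from about 275 to 750 mm from the base axis. Payload 10.2 kg.
Tool frame: the origin (TCP) lies at the very end of the fingers, on their centre line; the grasp point (between the pads) lies 19 mm behind it; x points along the fingers, y is the direction in which the jaws open and shut, and the axes are right-handed (so a half turn about x gives the same grasp; the last joint's range is limited). The gripper opens to 85 mm and grips with 20 to 120 N. Pads are 22 mm wide; open, the fingers measure 114 mm over their backs; the gripper's body (76 mm by 85 mm) begins 54 mm behind the grasp point. The pads swing forward as they close: fully open they stand 13 mm farther back than shut.
Start: joints at [0.889, 0.313, 1.498, -0, 1.331, -0.223], TCP at [232.521, 470.707, 231.294] pointing down, gripper open.
Joint ranges: [-2.94, 2.94], [-0.97, 2.17], [0.19, 2.56], [-1.23, 4.37], [0.02, 3.11], [-2.88, 2.88]. Speed limits (rad/s): [2.39, 2.39, 3.01, 3.14, 3.14, 3.14].

INTERFACE

Orientations are given as a unit quaternion [w, x, y, z].
In Python, from rig import ctrl, viewer, order gives the robot as it stands. The module is installed in compiled form; this text tells all that it offers.
- The arm moves only by the tool carry_out, never from a script. Its argument "deltas" is a list of rows, each a list of 7 numbers: the gripper command: -1 is fully open, 1 is shut, values between are in proportion, then the shift along the tool's x, y, z in mm, then the turn, a rotation vector about the tool's x, y, z in degrees. A call has exactly 5 rows; each row is the pose to reach, as a shift and turn from the pose commanded when the call began, along the tool's axes at that moment; what a row does not reach only later rows make up. A row lasts 1/8 s, in which the tool goes at most 62.5 mm and 10.7 degrees, less where a joint would pass 70% of its speed; a pose out of reach is approached as far as the arm can. A call with a gripper value outside its range is refused whole. The fingers move at their own pace and stop on an object; "newtons" is the grip in N (left out, the last holds). Time passes only in rows, so rows that repeat a pose let the fingers close, or fill a call up. It gives the time, the measured TCP pose, the force and the opening at its end, in the units of the state.
- ctrl.sense(): the state, without advancing time (a new reading comes with each control period).
- viewer.capture(name): name is "side" or "top"; returns the picture (420x560x3 uint8, red, green, blue); there is no depth.
- viewer.calibration(name): a dict with "fx", "fy", "cx", "cy" (pixels), "k1" (the pictures are not rectified: a ray, as slopes to the right and down, at radius r is drawn at 1 + k1 r^2 times it, then the intrinsics apply), "xyz" and "attitude" of the camera in the world. Camera axes: x right, y down, z forward; pixel columns grow to the right and rows downward; lengths in mm; the calibration is good to about 2 mm. A picture is of the moment at which its call begins. calibration takes no time and is no camera call.
- order.finish_job(): hands the job in, once; it reports no verdict.
The state is a dict: "time_s": time; "joints": joint angles; "dq": joint speeds; "tau": joint torques, N m; "eef_pos": TCP position; "ee_rot": TCP orientation; "force": force on the tool from outside, world axes, zero at the start; "wrist_torque": the same for the moment, N m; "grip_width": opening from 0.0 (shut) to 1.0 (fully open).
Only numpy, scipy, OpenCV 4.12 (cv2) and the standard library are available. Lean on these libraries where they do the work, as an engineer would, in place of code of your own. Each camera call takes 0.05 s, during which the arm holds its last target. There are 200 camera calls.

TASK

Clamp the longer of the two steel columns in the column vice so that its end fittings can be worked on: take it from the tray, lay its bare tube in the vee under the rubber pad, then screw the knob down clockwise, regripping as needed, until the column is gripped firmly, and let go. Do not knock over the two small bottles.

Things in the scene. Friction and masses are not known exactly. Their poses are not given: they have to be found in the camera images.
- vice: Grey column vice fixed to the worktop. Origin on the worktop below the axis of a clamped tube, in the plane of the hand screw; z up, y along the vee, the knob leans to -x. Foot x -81..+41, y -52..+32, 10 mm high. Vee block y -42..+20 only: beyond it a clamped column stands free over the foot. A hand screw in the plane y = 0 leans 30 degrees from vertical and pushes a rubber pad on the tube.
- vee (a point): Axis of a tube seated in the vee, 55 mm above the vice's origin, in the screw's plane; axes as the vice. The vee opens upward towards (x, z) = (0.866, 0.5), away from the knob, so the column comes in from above and +x. Far flank slopes up to +x at 30 degrees, square to the screw, its lip 13 mm from this axis; near flank at right angles to it.
- knob_grip (a point): On the screw's axis at mid-height of the round knurled metal knob: 36 mm wide, sides straight for 7 mm up and down. z = the screw's axis, out of the knob, up and back. The point feeds with the knob, not turning; 96 mm from vee with the screw right back, 82 mm when tight. Below the knob a 12 mm shaft, then a 29 mm boss; nothing else within 20 mm below the point, even when tight.
- clamp_screw (a joint): Turn of the hand screw, rad: 0 right back, grows as the knob turns clockwise seen from its outer end; feed 8 mm a turn. Stays where left; takes 0.06 N m. Starts at 0.1 to 1.4, pad 8.7 to 10.4 mm clear of a seated tube. Pad meets the seated tube at about 8.2; its rubber then yields 4 mm at 5 N per mm: firm from 9.9, stop near 11.4.
- column_long: The longer column, 182 mm, lying in the tray: bare steel tube 10 mm thick and 126 mm long (y -63..+63) between two six-sided end fittings 18 x 15 mm with red plugs. Origin at the middle of its underside, y along the column, tube axis 8 mm above the origin. 0.1 to 0.16 kg. Both ends are alike.
- long_mid (a point): Middle of the longer column's tube axis; axes as column_long.
- column_short: The shorter column, 142 mm, else alike (bare tube 86 mm), also lying in the tray. Not the one wanted. Origin at the middle of its underside, y along it.
- tray: Shallow white tray 200 x 260 mm, floor 4 mm thick, rim 12 mm high. Origin at the middle of its underside, its long side along its y. It does not move.
- screw_pad: The rubber pad of the hand screw, 13 mm wide. Use pad_face for its place.
- pad_face (a point): Centre of the pad's pressing face, on the screw's axis; z along the axis, out of the knob.
- jar_clear: Clear glass bottle with a screw cap, 55 mm wide, 123 mm tall, standing at the front left. Origin at the middle of its underside, z up.
- jar_amber: Amber bottle with a screw cap, 55 mm wide, 123 mm tall, standing at the front left. Origin at the middle of its underside, z up. Behind it stands a tall black computer case (x > 0.52, y 0.02 to 0.18), left of that a taller instrument stack (x > 0.44, y > 0.25): keep the arm clear of both.

How it is judged (in metres and radians):
On the way:
1. the longer column lies in the vee (x of long_mid in the frame of vee between -0.006 and 0.006 m and z of long_mid in the frame of vee between -0.006 and 0.006 m and angle between the y axis of column_long and the y axis of vice, either way round below 0.1 rad), for 0.2 s.
At the end, for the whole second after the job is handed in: The longer column lies in the vee of the vice, its tube's middle within 4 mm of the seated axis in height and sideways and within 63 mm of the hand screw along it, parallel to the vee within 0.08 rad, at rest, with the rubber pad pressing on it with more than 8 N (x of long_mid in the frame of vee between -0.004 and 0.004 m and z of long_mid in the frame of vee between -0.004 and 0.004 m and y of long_mid in the frame of vee between -0.063 and 0.063 m and angle between the y axis of column_long and the y axis of vice, either way round below 0.08 rad and contact force between screw_pad and column_long above 8 N and linear speed of column_long below 0.02 m/s); the robot touches nothing.
It fails at once if one of the two small bottles is knocked over (angle between any of jar_clear, jar_amber's own z axis and vertical above 0.5 rad).
It also fails if it takes over 72 s, if anything falls off the work surface, if the arm or the gripper's body presses on something with over 40 N, if the wrist force passes 120 N, or if a joint passes its speed limit or range.

## Working session

There is one attempt and no reset: what is moved stays moved. The work goes in short steps, Python scripts to look and compute and a tool call to move; the robot and the scene stay as the last step left them, time stands still between calls to the robot, and variables do not carry over. Pictures are saved under pics/ and viewed, about 8 in all and at most 12, crops included, and the job is handed in when it is done.

Besides the shell and the picture viewer there is one more tool, called after ">>>" by a JSON object that holds its "op" and its "data". carry_out: Moves the arm, as the interface text tells. Its arguments: {"type":"object","properties":{"deltas":{"type":"array"},"newtons":{"type":"number"}},"required":["deltas"]}

```bash
mkdir -p pics
python3 - <<'E'
from rig import ctrl,viewer
import cv2
for n in("side","top"):
    im=viewer.capture(n); cv2.imwrite(f"pics/{n}0.png",im[:,:,::-1]); print(n,viewer.calibration(n))
print(ctrl.sense())
E
```

```text
side {'fx': 425.56181493233504, 'fy': 425.56181493233504, 'cx': 270.7737498991493, 'cy': 207.75979977104862, 'k1': 0.022229823244599115, 'xyz': array([  26.68581472, -587.52617367,  805.9732521 ]), 'attitude': array([-0.34652694,  0.84548573, -0.37372762,  0.15937574])}
top {'fx': 451.26985122738085, 'fy': 451.26985122738085, 'cx': 276.37666830262253, 'cy': 204.6267996300493, 'k1': -0.10571933567403963, 'xyz': array([ 361.08192326, -141.4588548 , 1125.58664098]), 'attitude': array([ 0.0605291 , -0.70108382,  0.70729574, -0.06745698])}
{'time_s': 0.1, 'joints': array([ 8.88593826e-01,  3.13392469e-01,  1.49836515e+00, -1.63222533e-05,
        1.33099747e+00, -2.23388507e-01]), 'dq': array([-1.04793843e-03, -2.80220612e-04, -2.77285992e-04,  7.43118886e-05,
        1.29910009e-03, -1.14251197e-03]), 'tau': array([ 3.85221661e-03, -4.12895966e+01, -2.60139316e+01, -1.29923128e-04,
        3.03781431e-03, -2.78448726e-05]), 'eef_pos': array([232.37408884, 470.51469793, 230.79159158]), 'ee_rot': array([ 0.68840702,  0.16042277,  0.68875654, -0.1611668 ]), 'force': array([-0.23435084, -0.36946198,  0.4511673 ]), 'wrist_torque': array([-0.00889882, -0.03636463,  0.04227544]), 'grip_width': 0.9958294167400886}
```

View pics/top0.png

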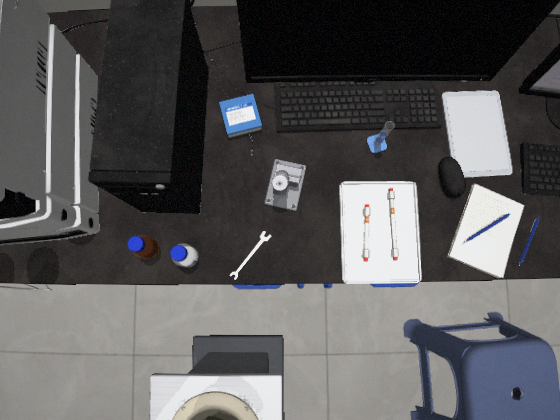

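View pics/side0.png

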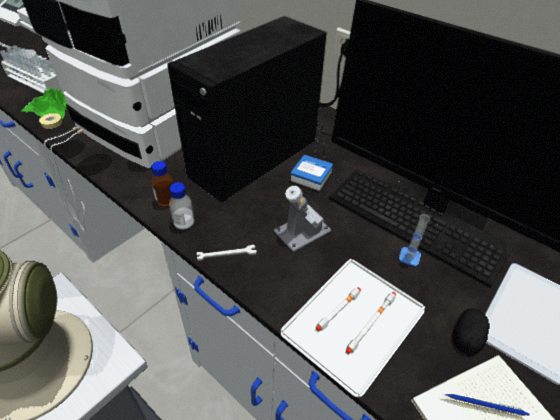

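The top view shows the vice foot around (286,185) with the knob at (281,183). The longer column is the right-hand one, from (391,188) to (396,262), and the shorter one is at (366,232). The bottles are at (140,245) and (183,255). The side view shows the vice at (300,220). Next I'll measure and look at a close crop.

```bash
cat > h.py <<'E'
import numpy as np, cv2
from scipy.spatial.transform import Rotation as R
from rig import ctrl,viewer
def rot(q): return R.from_quat([q[1],q[2],q[3],q[0]])
def ray(n,uv):
    c=viewer.calibration(n); d=np.array([(uv[0]-c['cx'])/c['fx'],(uv[1]-c['cy'])/c['fy']])
    s=d.copy()
    for _ in range(10): s=d/(1+c['k1']*(s@s))
    v=rot(c['attitude']).apply([s[0],s[1],1]); return c['xyz'],v
def onz(n,uv,z):
    o,v=ray(n,uv); return o+v*(z-o[2])/v[2]
def proj(n,p):
    c=viewer.calibration(n); q=rot(c['attitude']).inv().apply(np.asarray(p,float)-c['xyz'])
    s=q[:2]/q[2]; s=s*(1+c['k1']*(s@s)); return np.array([s[0]*c['fx']+c['cx'],s[1]*c['fy']+c['cy']])
def tri(a,b):
    (o1,d1),(o2,d2)=ray("top",a),ray("side",b)
    A=np.stack([d1,-d2],1); t=np.linalg.lstsq(A,o2-o1,rcond=None)[0]
    p,q=o1+t[0]*d1,o2+t[1]*d2; return (p+q)/2,np.linalg.norm(p-q)
def red(im):
    a=im.astype(int); return ((a[...,0]>140)&(a[...,0]-a[...,1]>60)&(a[...,0]-a[...,2]>60)).astype(np.uint8)
E
python3 - <<'E'
from h import *
t=cv2.imread('pics/top0.png');s=cv2.imread('pics/side0.png')
for n,i in(("top",t),("side",s)):
    k,l,st,ce=cv2.connectedComponentsWithStats(red(i[:,:,::-1]))
    for j in range(1,k):
        if st[j][4]>4: print(n,ce[j].round(1),st[j][4],onz(n,ce[j],12).round(1))
a=cv2.resize(t[145:225,250:325],None,fx=7,fy=7,interpolation=cv2.INTER_CUBIC)[:560,:400]
b=cv2.resize(s[175:255,265:340],None,fx=7,fy=7,interpolation=cv2.INTER_CUBIC)[:560,:]
a=cv2.resize(t[150:220,255:312],None,fx=7,fy=7,interpolation=cv2.INTER_CUBIC)
b=cv2.resize(s[180:250,272:329],None,fx=7,fy=7,interpolation=cv2.INTER_CUBIC)
cv2.imwrite('pics/crop1.png',np.hstack([a,b]));print(a.shape)
E
```

```text
top [390.6 189.1] 11 [ 603. -445.   12.]
top [366.6 205.1] 11 [ 562.1 -381.2   12. ]
top [392.  210.5] 16 [ 547.7 -445.4   12. ]
top [366.3 219. ] 15 [ 526.6 -378.7   12. ]
top [394.8 257.9] 10 [ 428.3 -446.2   12. ]
top [365.5 259. ] 12 [ 426.7 -372.5   12. ]
side [358.7 288.7] 9 [ 562.8 -377.3   12. ]
side [393.8 292.9] 8 [ 605.8 -440.3   12. ]
side [348.8 298.2] 21 [ 527.6 -375.3   12. ]
side [380.6 309.5] 22 [ 550.2 -441.1   12. ]
side [318.2 327. ] 20 [ 427.9 -368.3   12. ]
side [348.8 349.7] 22 [ 429.3 -443.    12. ]
(490, 399, 3)
```

View pics/crop1.png

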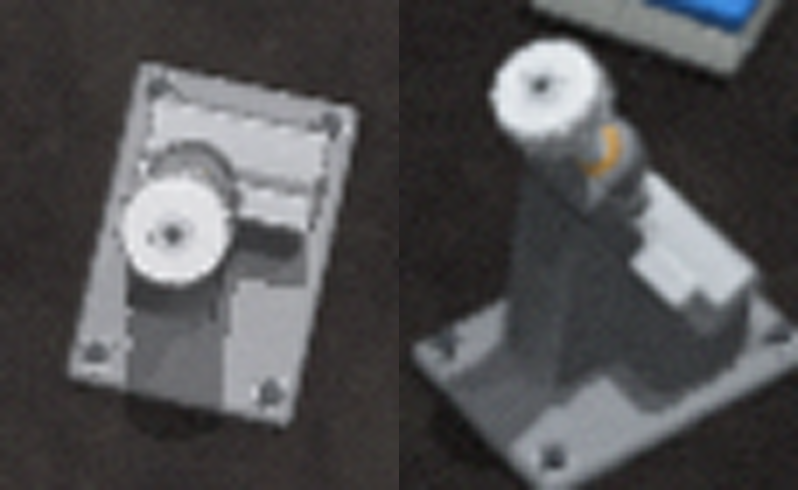

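In the crop, the foot's corners are at (145,65), (357,105), (290,425) and (70,375) in the top half. The knob's outer face is centred at (173,235) in the top half and (541,85) in the side half. The knob leans towards the robot.

Run:
```python
from h import *
T=lambda u,v,x0=255,y0=150:((u+.5)/7-.5+x0,(v+.5)/7-.5+y0)
img=np.array([(145,63),(357,105),(290,427),(70,377)])
P=np.array([onz("top",T(*p),10)[:2] for p in img])
print(P.round(1),[np.linalg.norm(P[i]-P[(i+1)%4]).round(1) for i in range(4)])
M=np.array([(41,32),(41,-52),(-81,-52),(-81,32)],float)
a,b=M-M.mean(0),P-P.mean(0)
th=np.arctan2((a[:,0]*b[:,1]-a[:,1]*b[:,0]).sum(),(a*b).sum())
Rz=np.array([[np.cos(th),-np.sin(th)],[np.sin(th),np.cos(th)]])
o=P.mean(0)-Rz@M.mean(0); print("vice",o.round(1),th)
print("res",(P-(M@Rz.T+o)).round(1))
k,e=tri(T(173,235),T(541-399,85,272,180)); print("knobtop",k.round(1),e)
d=k[:2]-o; print("in vice",(Rz.T@d).round(1),k[2])
for n in("top","side"): print(n,[proj(n,list(Rz@m+o)+[10]).round(1) for m in M])
for c in [(440-399-26,350),(400,335)]: print(onz("side",T(c[0],c[1],272,180),10).round(1))
ax=np.array([-.5,0,.866])
```

```text
[[ 685.6 -151.8]
 [ 669.1 -229.2]
 [ 549.9 -202.5]
 [ 568.8 -123.8]] [np.float64(79.1), np.float64(122.1), np.float64(81.0), np.float64(120.1)]
vice [ 640.1 -171.5] -0.22597149712924788
res [[-1.6 -2.2]
 [ 0.7  2.2]
 [ 0.4  1.6]
 [ 0.5 -1.6]]
knobtop [ 586.8 -157.7  150.6] 3.292147347802421
in vice [-55.    1.5] 150.6433129206709
top [array([274.4, 158. ]), array([306.5, 164.8]), array([296.6, 210.7]), array([264. , 203.6])]
side [array([312.3, 210.2]), array([333.3, 229.8]), array([294.6, 251.3]), array([274.4, 229.8])]
[ 567.7 -120.6   10. ]
[ 667.2 -218.    10. ]
```

```bash
cat >> h.py <<'E'
from scipy.spatial.transform import Slerp
TH=-0.226; VICE=np.array([640.5,-170.,0])
VR=R.from_euler('z',TH)                       # vice->world
def V(p): return VICE+VR.apply(p)
def down(yaw,tilt=0):                         # tool y heading (deg); tilt: body leans to tool +y
    y=np.radians(yaw); Y=np.array([np.cos(y),np.sin(y),0]); X=np.array([0,0,-1.])
    return R.from_matrix(np.stack([X,Y,np.cross(X,Y)],1))*R.from_euler('z',-tilt,degrees=True)
def plan(ways,start=None):
    """ways: [(pos,Rot,ncalls)]; prints per call shift mm / turn deg in tool axes at that call's start"""
    if start is None:
        s=ctrl.sense(); start=(s['eef_pos'],rot(s['ee_rot'])); print('t',round(s['time_s'],2),'now',s['eef_pos'].round(1))
    p,r=np.array(start[0],float),start[1]
    for q,t,n in ways:
        sl=Slerp([0,1],R.concatenate([r,t])); p0=p.copy(); prev=(p,r)
        for k in range(1,n+1):
            c=(p0+(np.asarray(q,float)-p0)*k/n, sl(k/n))
            print(np.r_[prev[1].inv().apply(c[0]-prev[0]),(prev[1].inv()*c[1]).as_rotvec(degrees=True)].round(1).tolist(),'->',c[0].round(0)); prev=c
        p,r=prev
E
python3 - <<'E'
from h import *
plan([([490,-443,230],down(-90),4),([490,-443.5,60],down(-90),1),([490,-443.5,6],down(-90),1)])
for q in [(183,255),(140,245)]: print(onz("top",q,120).round(0))
E
```

```text
t 0.1 now [232.4 470.5 230.8]
[0.4, -176.2, 158.9, 38.4, 0.0, 0.0] -> [297. 242. 231.]
[0.3, -39.3, 234.0, 38.4, 0.0, 0.0] -> [361.  14. 230.]
[0.2, 114.7, 207.7, 38.4, 0.0, 0.0] -> [ 426. -215.  230.]
[0.2, 218.9, 91.5, 38.4, 0.0, 0.0] -> [ 490. -443.  230.]
[170.0, 0.5, -0.0, -0.0, -0.0, 0.0] -> [ 490. -444.   60.]
[54.0, 0.0, -0.0, -0.0, 0.0, 0.0] -> [ 490. -444.    6.]
[433.  57. 120.]
[456. 155. 120.]
```

>>> {"op": "carry_out", "data": {"deltas": [[0, 0, -35, 32, 7.7, 0, 0], [0, 0, -70, 64, 15.4, 0, 0], [0, 0, -106, 95, 23, 0, 0], [0, 0, -141, 127, 30.7, 0, 0], [0, 0.4, -176.2, 158.9, 38.4, 0, 0]], "newtons": 60}}

```text
time_s: 0.72
eef_pos: [297.0, 240.9, 230.8]
ee_rot: [0.597, 0.379, 0.597, -0.38]
force: [1.4, 0.8, -0.1]
grip_width: 0.503
```

>>> {"op": "carry_out", "data": {"deltas": [[0, 0, -8, 47, 7.7, 0, 0], [0, 0, -16, 94, 15.4, 0, 0], [0, 0, -24, 140, 23, 0, 0], [0, 0, -31, 187, 30.7, 0, 0], [0, 0.3, -39.3, 234, 38.4, 0, 0]]}}

```text
time_s: 1.35
eef_pos: [361.6, 12.5, 230.6]
ee_rot: [0.439, 0.555, 0.438, -0.555]
force: [1.3, -0.3, -0.2]
grip_width: 0.5
```

>>> {"op": "carry_out", "data": {"deltas": [[0, 0, 23, 42, 7.7, 0, 0], [0, 0, 46, 83, 15.4, 0, 0], [0, 0, 69, 125, 23, 0, 0], [0, 0, 92, 166, 30.7, 0, 0], [0, 0, 114.7, 207.7, 38.4, 0, 0]]}}

```text
time_s: 1.98
eef_pos: [426.3, -215.8, 230.4]
ee_rot: [-0.231, -0.668, -0.232, 0.668]
force: [0.8, 0.5, 0.2]
grip_width: 0.504
```

>>> {"op": "carry_out", "data": {"deltas": [[0, 0, 44, 18, 7.7, 0, 0], [0, 0, 88, 37, 15.4, 0, 0], [0, 0, 131, 55, 23, 0, 0], [0, 0, 175, 73, 30.7, 0, 0], [0, 0, 218.9, 91.5, 38.4, 0, 0]]}}

```text
time_s: 2.6
eef_pos: [491.1, -443.8, 230.1]
ee_rot: [0.001, -0.707, 0.001, 0.707]
force: [-0.0, 0.5, 0.8]
grip_width: 0.5
```

>>> {"op": "carry_out", "data": {"deltas": [[0, 40, 0, 0, 0, 0, 0], [0, 80, 0, 0, 0, 0, 0], [0, 120, 0, 0, 0, 0, 0], [0, 160, 0, 0, 0, 0, 0], [0, 170, 0, 0, 0, 0, 0]]}}

```text
time_s: 3.22
eef_pos: [490.0, -441.4, 57.8]
ee_rot: [0.001, -0.706, -0.002, 0.708]
force: [-1.2, -1.0, -0.3]
grip_width: 0.5
```

Run:
```python
from h import *
for n in("side","top"): cv2.imwrite(f"pics/{n}1.png",viewer.capture(n)[:,:,::-1])
plan([([490,-443.5,6],down(-90),1)]); print(ctrl.sense())
t=cv2.imread('pics/top1.png');s=cv2.imread('pics/side1.png')
cv2.imwrite('pics/crop2.png',np.hstack([cv2.resize(i,None,fx=3,fy=3) for i in (t[160:290,330:460],s[240:370,270:400])]))
```

```text
t 3.33 now [ 490.8 -442.4   60.2]
[54.2, 1.2, 0.7, 0.1, 0.0, 0.1] -> [ 490. -444.    6.]
{'time_s': 3.325, 'joints': array([-9.10549330e-01,  7.69920419e-01,  1.23007554e+00,  4.07738373e-06,
        1.14280245e+00,  6.58312538e-01]), 'dq': array([-0.00023092, -0.03684512, -0.03116154,  0.00102102,  0.01375723,
       -0.00154994]), 'tau': array([-3.58211808e-02, -5.63360345e+01, -2.28185892e+01, -1.75997047e-04,
       -1.63404141e-01, -1.10535103e-05]), 'eef_pos': array([ 490.76816036, -442.39762593,   60.2359193 ]), 'ee_rot': array([-3.45571192e-04, -7.06846231e-01, -1.02109871e-03,  7.07366414e-01]), 'force': array([-0.2573716 ,  0.74837915,  0.51017774]), 'wrist_torque': array([ 0.01853622, -0.0306404 , -0.00276089]), 'grip_width': 0.4992984149310588}
```

View pics/crop2.png

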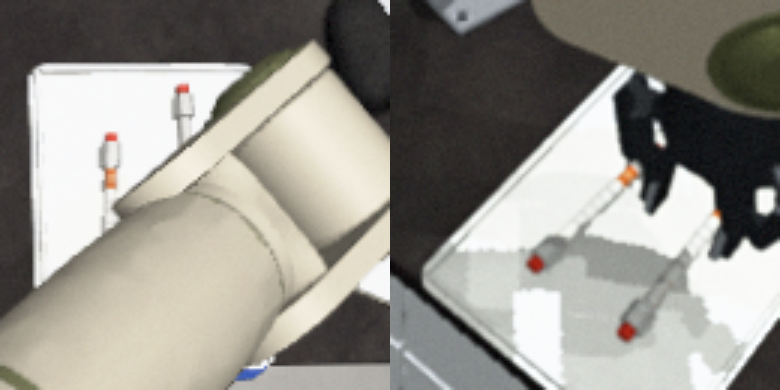

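The side crop shows the fingertips at about (652,200) and (722,245), straddling the long column's line. I'll lower, close and lift.

>>> {"op": "carry_out", "data": {"deltas": [[0, 20, 0.6, 0.3, 0, 0, 0], [0, 40, 1.2, 0.7, 0, 0, 0], [0, 54, 1.2, 0.7, 0, 0, 0], [0, 54, 1.2, 0.7, 0, 0, 0], [0, 54, 1.2, 0.7, 0, 0, 0]]}}

```text
time_s: 3.95
eef_pos: [490.5, -444.0, 7.1]
ee_rot: [0.001, 0.707, 0.0, -0.707]
force: [-0.6, 0.5, -0.3]
grip_width: 0.502
```

>>> {"op": "carry_out", "data": {"deltas": [[1, 0, 0, 0, 0, 0, 0], [1, 0, 0, 0, 0, 0, 0], [1, 0, 0, 0, 0, 0, 0], [1, 0, 0, 0, 0, 0, 0], [1, 0, 0, 0, 0, 0, 0]]}}

```text
time_s: 4.58
eef_pos: [490.4, -444.0, 7.3]
ee_rot: [0.001, 0.707, 0.0, -0.707]
force: [-0.9, 1.7, 7.0]
grip_width: 0.09
```

Run:
```python
from h import *
s=ctrl.sense(); print(s['time_s'],s['eef_pos'].round(1),s['force'].round(1),s['grip_width'])
```

```text
4.575 [ 490.4 -444.     7.3] [-0.9  1.7  7. ] 0.09021227261374014
```

>>> {"op": "carry_out", "data": {"deltas": [[1, -5, 0, 0, 0, 0, 0], [1, -20, 0, 0, 0, 0, 0], [1, -60, 0, 0, 0, 0, 0], [1, -110, 0, 0, 0, 0, 0], [1, -150, 0, 0, 0, 0, 0]]}}

```text
time_s: 5.2
eef_pos: [490.3, -443.8, 159.6]
ee_rot: [0.001, 0.708, 0.0, -0.707]
force: [0.0, -0.5, -1.3]
grip_width: 0.082
```

Run:
```python
from h import *
s=ctrl.sense(); print(s['time_s'],s['eef_pos'].round(1),s['force'].round(1),s['grip_width'])
for n in("side",): cv2.imwrite(f"pics/{n}2.png",viewer.capture(n)[:,:,::-1])
i=cv2.imread('pics/side2.png');cv2.imwrite('pics/crop3.png',cv2.resize(i[180:380,270:480],None,fx=2.5,fy=2.5))
```

```text
5.2 [ 490.3 -443.8  159.6] [ 0.  -0.5 -1.3] 0.08191519960898361
```

View pics/crop3.png

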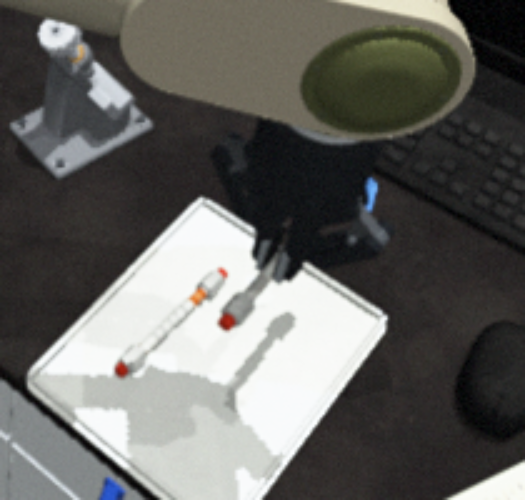

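The column is held. Its near red plug is at crop (228,322), clear of the tray, and the short one was left in place.

Run:
```python
from h import *
o,v=ray("side",(270+228.5/2.5,180+322.5/2.5))
p=o+v*(-443.8-o[1])/v[1]; print("plug end",p.round(1))
t=20; D=down(np.degrees(TH),t)
def tcp(d,n,y=-60,up=0):
    tube=V([.866*d-.5*n,y,55+.5*d+.866*n]); return tube+D.apply([4.7,0,0])+[0,0,up]
plan([(tcp(50,8,up=110),D,2),(tcp(50,8),D,1),(tcp(20,5),D,1),(tcp(0,2),D,1)])
```

```text
plug end [ 429.8 -443.8  161.8]
t 5.25 now [ 491.5 -445.2  165.5]
[-13.8, -103.9, -86.5, -38.1, -6.7, -8.8] -> [ 578. -341.  179.]
[-16.4, -30.9, -131.3, -38.1, -6.7, -8.8] -> [ 664. -237.  193.]
[103.4, 37.6, -0.0, -0.0, 0.0, 0.0] -> [ 664. -237.   83.]
[24.9, -17.0, 0.0, 0.0, 0.0, -0.0] -> [ 640. -231.   65.]
[17.2, -10.6, -0.0, 0.0, 0.0, -0.0] -> [ 625. -228.   52.]
```

>>> {"op": "carry_out", "data": {"deltas": [[1, -3, -21, -17, -7.6, -1.3, -1.8], [1, -6, -42, -35, -15.2, -2.7, -3.5], [1, -8, -62, -52, -22.9, -4, -5.3], [1, -11, -83, -69, -30.5, -5.4, -7], [1, -14, -104, -86.5, -38.1, -6.7, -8.8]]}}

```text
time_s: 5.88
eef_pos: [576.9, -338.9, 171.3]
ee_rot: [-0.179, -0.624, -0.286, 0.705]
force: [0.7, 0.4, -1.1]
grip_width: 0.086
```

>>> {"op": "carry_out", "data": {"deltas": [[1, -3, -6, -26, -7.6, -1.3, -1.8], [1, -6, -12, -53, -15.2, -2.7, -3.5], [1, -10, -19, -79, -22.9, -4, -5.3], [1, -13, -25, -105, -30.5, -5.4, -7], [1, -16, -31, -131, -38.1, -6.7, -8.8]]}}

```text
time_s: 6.5
eef_pos: [662.7, -234.8, 185.0]
ee_rot: [-0.335, -0.466, -0.535, 0.619]
force: [0.2, -0.7, -0.2]
grip_width: 0.09
```

>>> {"op": "carry_out", "data": {"deltas": [[1, 0, 0, 0, 0, 0, 0], [1, 0, 0, 0, 0, 0, 0], [1, 0, 0, 0, 0, 0, 0], [1, 0, 0, 0, 0, 0, 0], [1, 0, 0, 0, 0, 0, 0]]}}

```text
time_s: 7.12
eef_pos: [662.2, -235.9, 184.4]
ee_rot: [-0.334, -0.468, -0.534, 0.62]
force: [0.2, 0.2, -0.5]
grip_width: 0.084
```

Run:
```python
from h import *
s=ctrl.sense(); print(s['joints'].round(2),s['force'].round(1),s['grip_width'],rot(s['ee_rot']).as_matrix().round(3).tolist())
for n in("side","top"): cv2.imwrite(f"pics/{n}3.png",viewer.capture(n)[:,:,::-1])
a=cv2.imread('pics/side3.png')[120:270,240:390];b=cv2.imread('pics/top3.png')[110:260,230:380]
cv2.imwrite('pics/crop4.png',cv2.resize(np.hstack([b,a]),None,fx=2.6,fy=2.6,interpolation=cv2.INTER_CUBIC))
t=20; D=down(np.degrees(TH),t)
def tcp(d,n,y=-60,up=0):
    tube=V([.866*d-.5*n,y,55+.5*d+.866*n]); return tube+D.apply([4.7,0,0])+[0,0,up]
plan([(tcp(50,8),D,1),(tcp(20,5),D,1),(tcp(0,2),D,1)])
```

```text
[-0.48  1.07  0.38 -0.09  2.04 -0.28] [ 0.2  0.2 -0.5] 0.08436700141851294 [[-0.34, 0.914, -0.224], [0.085, -0.207, -0.975], [-0.937, -0.35, -0.008]]
t 7.22 now [ 662.3 -235.7  184.3]
[94.7, 37.3, 1.6, 0.2, -0.4, 0.5] -> [ 664. -237.   83.]
[24.9, -17.0, 0.0, 0.0, -0.0, 0.0] -> [ 640. -231.   65.]
[17.2, -10.6, -0.0, 0.0, 0.0, -0.0] -> [ 625. -228.   52.]
```

View pics/crop4.png

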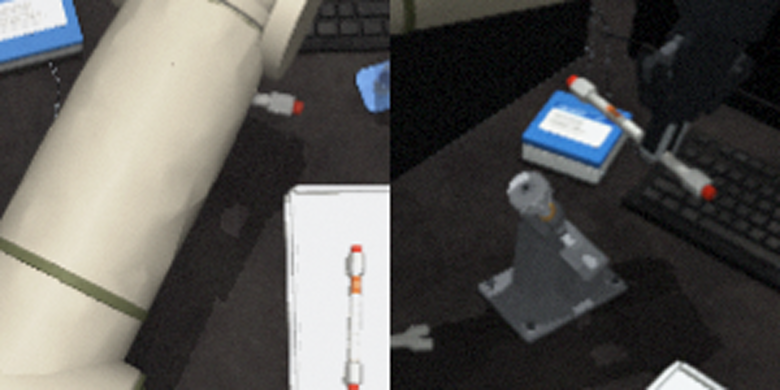

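Run:
```python
from h import *
t=cv2.imread('pics/top3.png');s=cv2.imread('pics/side3.png')
C={}
for n,i in(("top",t),("side",s)):
    k,l,st,ce=cv2.connectedComponentsWithStats(red(i[:,:,::-1]))
    C[n]=[ce[j] for j in range(1,k) if st[j][4]>4]; print(n,np.round(C[n],1).tolist())
print(proj("top",[650,-296.6,189]),proj("side",[650,-296.6,189]),proj("side",[689.5,-125,189]))
a=min(C["top"],key=lambda c:np.hypot(*(c-[344.6,150.8])));b=min(C["side"],key=lambda c:np.hypot(*(c-[362.3,193.5])))
print(tri(a,b))
f=min(C["side"],key=lambda c:np.hypot(*(c-[310.4,150.8])))
o,v=ray("side",f); n=VR.apply([1,0,0]); q=np.array([663.9,-236.1,188.8]); print((o+v*((q-o)@n)/(v@n)).round(1))
```

```text
top [[344.0, 150.7], [366.6, 205.1], [366.3, 219.0], [365.5, 259.0]]
side [[309.9, 150.2], [361.9, 192.3], [358.9, 288.8], [348.8, 298.0], [318.2, 327.0]]
[342.75507257 150.89182906] [362.8337415 193.6835262] [310.70836511 151.38638266]
(array([ 647.06387293, -296.91630561,  195.67242588]), np.float64(3.434038548060906))
[ 690.2 -121.8  190.3]
```

The crop shows the column level, with its plugs at (573,80), (708,191) and (298,106). The measured ends agree with the predicted ones to 1–2 px. I'll lower it beside the vee.

>>> {"op": "carry_out", "data": {"deltas": [[1, 24, 9, 0.5, 0, 0, 0], [1, 48, 19, 1, 0, 0, 0.3], [1, 71, 28, 1.5, 0, -0.2, 0.5], [1, 94.7, 37.3, 1.6, 0.2, -0.4, 0.5], [1, 94.7, 37.3, 1.6, 0.2, -0.4, 0.5]]}}

```text
time_s: 7.85
eef_pos: [663.1, -236.3, 80.4]
ee_rot: [-0.336, -0.467, -0.531, 0.622]
force: [-0.6, 0.3, -0.6]
grip_width: 0.087
```

```bash
cat >> h.py <<'E'
DP=down(np.degrees(TH),20)
def tcp(d,n,y=-60,up=0):
    tube=V([.866*d-.5*n,y,55+.5*d+.866*n]); return tube+DP.apply([4.7,0,0])+[0,0,up]
E
python3 - <<'E'
from h import *
cv2.imwrite('pics/side4.png',viewer.capture('side')[:,:,::-1])
plan([(tcp(22,4),DP,1),(tcp(0,3),DP,1),(tcp(0,0),DP,1)]); s=ctrl.sense(); print(s['joints'].round(2),s['force'].round(1),s['grip_width'])
E
```

```text
t 7.9 now [ 663.7 -236.7   82.3]
[23.8, -14.9, 0.2, 0.0, -0.0, 0.1] -> [ 642. -232.   65.]
[17.5, -13.4, 0.0, 0.0, 0.0, 0.0] -> [ 624. -228.   53.]
[1.9, 2.3, 0.0, 0.0, 0.0, 0.0] -> [ 625. -228.   51.]
[-0.48  1.1   0.57 -0.09  1.81 -0.26] [ 0.3 -0.4 -0.2] 0.08576345893661674
```

Slide in slowly, watching the force.

>>> {"op": "carry_out", "data": {"deltas": [[1, 6, -4, 0, 0, 0, 0], [1, 12, -7.5, 0, 0, 0, 0], [1, 18, -11, 0, 0, 0, 0], [1, 23.8, -15, 0.2, 0, 0, 0], [1, 23.8, -15, 0.2, 0, 0, 0]]}}

```text
time_s: 8.52
eef_pos: [642.5, -232.2, 66.7]
ee_rot: [-0.338, -0.469, -0.529, 0.621]
force: [0.3, -0.0, -1.8]
grip_width: 0.086
```

>>> {"op": "carry_out", "data": {"deltas": [[1, 4, -3, 0, 0, 0, 0], [1, 8, -6, 0, 0, 0, 0], [1, 11, -8.4, 0, 0, 0, 0], [1, 14, -10.6, 0, 0, 0, 0], [1, 14, -10.6, 0, 0, 0, 0]]}}

```text
time_s: 9.15
eef_pos: [627.6, -228.6, 55.5]
ee_rot: [-0.338, -0.468, -0.53, 0.621]
force: [-0.7, -0.6, -0.6]
grip_width: 0.087
```

Run:
```python
from h import *
for n in("side","top"): cv2.imwrite(f"pics/{n}5.png",viewer.capture(n)[:,:,::-1])
plan([(tcp(0,3),DP,1),(tcp(0,0),DP,1)]); s=ctrl.sense(); print(VR.inv().apply(s['force']).round(1),s['grip_width'])
a=cv2.imread('pics/side5.png')[160:260,260:380]
cv2.imwrite('pics/crop5.png',cv2.resize(a,None,fx=5,fy=5,interpolation=cv2.INTER_CUBIC))
```

```text
t 9.25 now [ 627.9 -228.7   55.7]
[3.8, -2.9, -0.0, 0.0, 0.0, -0.0] -> [ 624. -228.   53.]
[1.9, 2.3, 0.0, 0.0, 0.0, -0.0] -> [ 625. -228.   51.]
[-0.1 -0.6 -2.6] 0.08514648617019614
```

View pics/crop5.png

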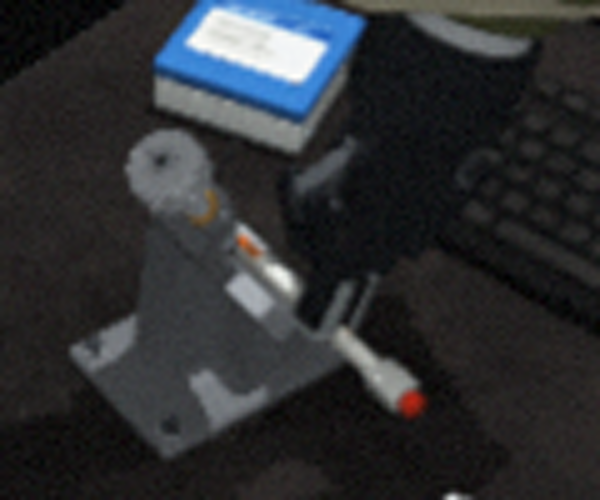

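The column is going in under the pad. Its near plug is at (411,403) and the tube passes the block at (270,270). I'll push on to the near flank.

>>> {"op": "carry_out", "data": {"deltas": [[1, 2, -1.5, 0, 0, 0, 0], [1, 3.8, -2.9, 0, 0, 0, 0], [1, 4.8, -3.7, 0, 0, 0, 0], [1, 5.5, -4.3, 0, 0, 0, 0], [1, 5.5, -4.3, 0, 0, 0, 0]]}}

```text
time_s: 9.88
eef_pos: [623.2, -227.7, 52.7]
ee_rot: [-0.339, -0.469, -0.529, 0.621]
force: [6.4, -1.3, 0.8]
grip_width: 0.083
```

Run:
```python
from h import *
plan([(tcp(0,0),DP,1)]); s=ctrl.sense(); f=VR.inv().apply(s['force']); print('f d,y,n',f@[.866,0,.5],f[1],f@[-.5,0,.866],s['grip_width'])
```

```text
t 9.88 now [ 623.2 -227.7   52.7]
[1.2, 2.9, -0.1, -0.0, 0.0, -0.3] -> [ 625. -228.   51.]
f d,y,n 6.077429126842735 0.21193664032805748 -2.5742034471243844 0.08332109011615005
```

>>> {"op": "carry_out", "data": {"deltas": [[1, 0.3, 1.1, 0, 0, 0, 0], [1, 0.9, 1.9, 0, 0, 0, 0], [1, 1.5, 2.6, 0, 0, 0, 0], [1, 1.5, 2.6, 0, 0, 0, 0], [1, 1.5, 2.6, 0, 0, 0, 0]]}}

```text
time_s: 10.5
eef_pos: [624.4, -227.9, 50.4]
ee_rot: [-0.338, -0.469, -0.529, 0.621]
force: [4.1, -0.7, 6.5]
grip_width: 0.085
```

Run:
```python
from h import *
plan([(tcp(0,0),DP,1)]); s=ctrl.sense(); f=VR.inv().apply(s['force']); print('f d,y,n',f@[.866,0,.5],f[1],f@[-.5,0,.866],s['grip_width'])
```

```text
t 10.5 now [ 624.4 -227.9   50.4]
[-0.6, 1.0, -0.1, 0.0, 0.0, -0.1] -> [ 625. -228.   51.]
f d,y,n 6.867506667821293 0.23229832797960792 3.537268700107616 0.08476546145379933
```

The tube is seated on both flanks (forces +6.9 N along d and +3.5 N along n), and the position agrees with the model within 1 mm. Release and retreat.

>>> {"op": "carry_out", "data": {"deltas": [[0.6, 0, 0, 0, 0, 0, 0], [0.3, 0, 0, 0, 0, 0, 0], [0, 0, 0, 0, 0, 0, 0], [0, 0, 0, 0, 0, 0, 0], [0, 0, 0, 0, 0, 0, 0]]}}

```text
time_s: 11.12
eef_pos: [623.9, -227.8, 49.6]
ee_rot: [-0.338, -0.468, -0.53, 0.621]
force: [0.5, -0.5, -0.1]
grip_width: 0.5
```

>>> {"op": "carry_out", "data": {"deltas": [[0, -10, 0, 0, 0, 0, 0], [0, -30, 0, 0, 0, 0, 0], [0, -60, 0, 0, 0, 0, 0], [0, -95, 0, 0, 0, 0, 0], [0, -130, 0, 0, 0, 0, 0]]}}

```text
time_s: 11.75
eef_pos: [667.5, -237.7, 174.0]
ee_rot: [-0.338, -0.468, -0.53, 0.621]
force: [0.7, -0.0, 0.1]
grip_width: 0.499
```

Run:
```python
from h import *
for n in("side","top"): cv2.imwrite(f"pics/{n}6.png",viewer.capture(n)[:,:,::-1])
s=ctrl.sense(); print(s['joints'].round(2),s['force'].round(1))
a=cv2.imread('pics/side6.png')[160:260,260:380];b=cv2.imread('pics/top6.png')[140:240,230:350]
cv2.imwrite('pics/crop6.png',cv2.resize(np.hstack([b,a]),None,fx=3.3,fy=3.3,interpolation=cv2.INTER_CUBIC))
k,l,st,ce=cv2.connectedComponentsWithStats(red(cv2.imread('pics/side6.png')[:,:,::-1])); print([c.round(1).tolist() for c,q in zip(ce,st) if q[4]>4])
for z in (55,): print([proj("side",V([0,y,z])).round(1).tolist() for y in (-122,54)])
# knob approach
ax=VR.apply([-.5,0,.866]); X=-ax
for yaw in (0,): pass
```

```text
[-0.48  1.08  0.37 -0.09  2.02 -0.28] [ 0.2 -0.2 -0.2]
[[279.5, 209.5], [340.1, 241.9], [358.9, 288.8], [348.8, 298.0], [318.2, 327.0]]
[[341.6, 242.5], [295.3, 198.8]]
```

View pics/crop6.png

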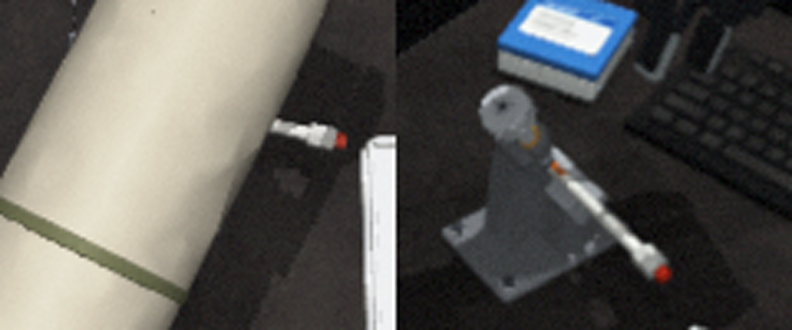

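The column rests in the vee. Its near plug in the side frame is at (340.1,241.9), against a predicted (341.6,242.5). Now the knob.

```bash
cat >> h.py <<'E'
def DK(phi): return down(np.degrees(TH),-30)*R.from_euler('x',phi,degrees=True)
def kt(s,g=19,off=0): # TCP with grasp g mm behind tip, knob_grip s from vee, backed off
    return V([0,0,54.5])+VR.apply([-.5,0,.866])*(s-g+off)
E
python3 - <<'E'
from h import *
A=kt(95,off=80)
plan([([560,-240,230],DK(0),2),((np.array([560,-240,230])+2*A)/3,DK(-47),1),(A,DK(-94),1),(A,DK(-140),1),(kt(95,off=0),DK(-140),1)])
print(kt(95,19))
E
```

```text
t 11.85 now [ 668.8 -238.3  176.1]
[-7.7, -58.8, 13.1, 0.0, 0.1, 24.8] -> [ 614. -239.  203.]
[-31.6, -50.1, 13.1, 0.0, 0.1, 24.8] -> [ 560. -240.  230.]
[18.2, -22.3, -57.5, -47.0, -0.0, 0.0] -> [ 563. -182.  203.]
[9.1, 13.4, -27.8, -47.0, -0.0, 0.0] -> [ 564. -153.  190.]
[0.0, 0.0, 0.0, -46.0, -0.0, -0.0] -> [ 564. -153.  190.]
[80.0, -0.0, 0.0, 0.0, 0.0, 0.0] -> [ 603. -161.  120.]
[ 603.46632049 -161.48492031  120.316     ]
```

>>> {"op": "carry_out", "data": {"deltas": [[0, -1.5, -12, 2.6, 0, 0, 5], [0, -3, -24, 5, 0, 0, 10], [0, -4.5, -35, 8, 0, 0, 15], [0, -6, -47, 10.5, 0, 0, 20], [0, -7.7, -58.8, 13, 0, 0, 24.8]]}}

```text
time_s: 12.48
eef_pos: [612.2, -238.3, 199.3]
ee_rot: [0.464, 0.572, 0.416, -0.534]
force: [0.2, -0.3, -0.7]
grip_width: 0.499
```

>>> {"op": "carry_out", "data": {"deltas": [[-0.3, -6, -10, 2.6, 0, 0, 5], [-0.3, -13, -20, 5, 0, 0, 10], [-0.3, -19, -30, 8, 0, 0, 15], [-0.3, -25, -40, 10.5, 0, 0, 20], [-0.3, -31.6, -50, 13, 0, 0, 24.8]]}}

```text
time_s: 13.1
eef_pos: [558.1, -239.2, 226.5]
ee_rot: [0.568, 0.648, 0.283, -0.422]
force: [0.9, 0.2, -0.3]
grip_width: 0.649
```

>>> {"op": "carry_out", "data": {"deltas": [[-0.3, 4, -4, -11, -9.4, 0, 0], [-0.3, 7, -9, -23, -18.8, 0, 0], [-0.3, 11, -13, -34, -28.2, 0, 0], [-0.3, 15, -18, -46, -37.6, 0, 0], [-0.3, 18, -22, -57.5, -47, 0, 0]]}}

```text
time_s: 13.72
eef_pos: [561.4, -180.5, 199.4]
ee_rot: [0.779, 0.365, 0.43, -0.273]
force: [0.5, -0.3, -0.1]
grip_width: 0.653
```

>>> {"op": "carry_out", "data": {"deltas": [[-0.3, 2, 3, -6, -9.4, 0, 0], [-0.3, 4, 5, -11, -18.8, 0, 0], [-0.3, 6, 8, -17, -28.2, 0, 0], [-0.3, 7, 11, -22, -37.6, 0, 0], [-0.3, 9, 13.4, -27.8, -47, 0, 0]]}}

```text
time_s: 14.35
eef_pos: [562.7, -151.5, 186.3]
ee_rot: [0.86, 0.024, 0.503, -0.079]
force: [-0.3, -0.5, -0.3]
grip_width: 0.652
```

>>> {"op": "carry_out", "data": {"deltas": [[-0.3, 0, 0, 0, -10, 0, 0], [-0.3, 0, 0, 0, -20, 0, 0], [-0.3, 0, 0, 0, -30, 0, 0], [-0.3, 0, 0, 0, -40, 0, 0], [-0.3, 0, 0, 0, -46, 0, 0]]}}

```text
time_s: 14.98
eef_pos: [565.5, -147.6, 187.8]
ee_rot: [0.8, -0.312, 0.498, 0.12]
force: [0.6, -0.1, 0.4]
grip_width: 0.648
```

Run:
```python
from h import *
for n in("side",): cv2.imwrite(f"pics/{n}7.png",viewer.capture(n)[:,:,::-1])
s=ctrl.sense(); print(s['joints'].round(2),s['force'].round(1))
a=cv2.imread('pics/side7.png')[110:260,240:390]
cv2.imwrite('pics/crop7.png',cv2.resize(a,None,fx=3.5,fy=3.5,interpolation=cv2.INTER_CUBIC))
plan([(kt(95,off=0),DK(-140),1)])
```

```text
[-0.51  0.25  1.79  0.23  0.61 -2.88] [-0.2  0.6  0.2]
t 15.03 now [ 565.9 -147.   188.2]
[78.7, -4.3, -2.8, -0.2, -0.8, -0.2] -> [ 603. -161.  120.]
```

View pics/crop7.png

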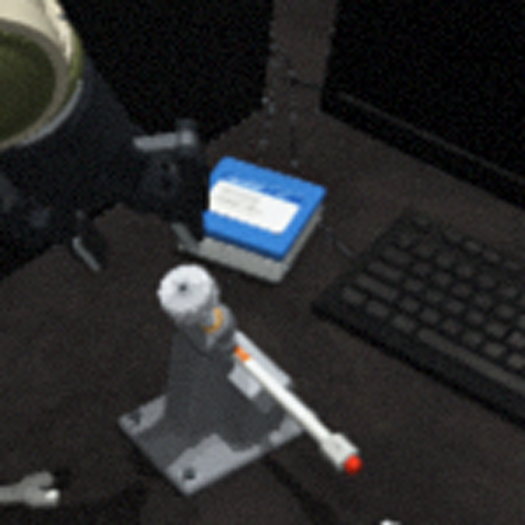

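The fingers stand back and above the knob at (188,290), and the column still rests in the vee with its plug at (352,463). Joint 6 has reached its limit, so I'll roll back 12°.

>>> {"op": "carry_out", "data": {"deltas": [[-0.3, 0, 0, 0, 6, 0, 0], [-0.3, 0, 0, 0, 12, 0, 0], [-0.3, 0, 0, 0, 12, 0, 0], [-0.3, 0, 0, 0, 12, 0, 0], [-0.3, 0, 0, 0, 12, 0, 0]]}}

```text
time_s: 15.65
eef_pos: [566.0, -147.6, 188.1]
ee_rot: [0.829, -0.226, 0.508, 0.067]
force: [0.5, -0.5, 0.9]
grip_width: 0.648
```

Run:
```python
from h import *
s=ctrl.sense(); print(s['joints'].round(2))
plan([(kt(95,off=40),DK(-128),1),(kt(95,18),DK(-128),1)])
```

```text
[-0.51  0.25  1.79  0.23  0.61 -2.67]
t 15.65 now [ 566.  -147.6  188.1]
[38.5, -4.3, -2.3, -0.2, -0.8, 0.0] -> [ 584. -157.  155.]
[39.0, -0.0, 0.0, -0.0, -0.0, 0.0] -> [ 603. -161.  121.]
```

>>> {"op": "carry_out", "data": {"deltas": [[-0.3, 8, -2, -1, 0, 0, 0], [-0.3, 18, -4.3, -2.3, 0, -0.4, 0], [-0.3, 28, -4.3, -2.3, -0.2, -0.8, 0], [-0.3, 38.5, -4.3, -2.3, -0.2, -0.8, 0], [-0.3, 38.5, -4.3, -2.3, -0.2, -0.8, 0]]}}

```text
time_s: 16.27
eef_pos: [584.0, -156.9, 153.9]
ee_rot: [0.832, -0.226, 0.502, 0.07]
force: [0.5, -0.3, 0.8]
grip_width: 0.656
```

>>> {"op": "carry_out", "data": {"deltas": [[-0.3, 8, 0, 0, 0, 0, 0], [-0.3, 17, 0, 0, 0, 0, 0], [-0.3, 28, 0, 0, 0, 0, 0], [-0.3, 39, 0, 0, 0, 0, 0], [-0.3, 39, 0, 0, 0, 0, 0]]}}

```text
time_s: 16.9
eef_pos: [602.9, -161.3, 120.1]
ee_rot: [0.832, -0.226, 0.502, 0.07]
force: [-0.0, -0.1, -0.9]
grip_width: 0.651
```

Run:
```python
from h import *
s=ctrl.sense(); print(s['joints'].round(2),s['force'].round(1))
cv2.imwrite("pics/side8.png",viewer.capture("side")[:,:,::-1])
plan([(kt(95,18),DK(-128),1)])
a=cv2.imread('pics/side8.png')[150:250,255:355]
cv2.imwrite('pics/crop8.png',cv2.resize(a,None,fx=5,fy=5,interpolation=cv2.INTER_CUBIC))
```

```text
[-0.51  0.42  1.76  0.31  0.47 -2.75] [-0.  -0.1 -0.9]
t 16.95 now [ 603.  -161.3  120.7]
[-0.4, -0.2, 0.2, -0.0, -0.0, -0.0] -> [ 603. -161.  121.]
```

View pics/crop8.png

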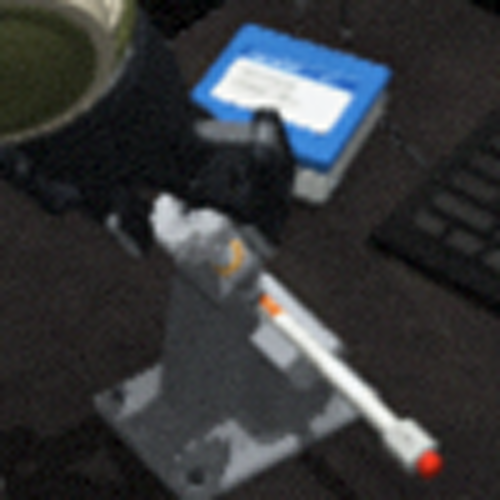

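The knob at (190,225) lies between the fingertips at about (130,240) and (260,240). I'll close on it.

>>> {"op": "carry_out", "data": {"deltas": [[1, 0, 0, 0, 0, 0, 0], [1, 0, 0, 0, 0, 0, 0], [1, 0, 0, 0, 0, 0, 0], [1, 0, 0, 0, 0, 0, 0], [1, 0, 0, 0, 0, 0, 0]], "newtons": 50}}

```text
time_s: 17.58
eef_pos: [602.5, -160.5, 121.5]
ee_rot: [0.832, -0.226, 0.502, 0.07]
force: [-6.2, 4.7, 5.4]
grip_width: 0.406
```

Run:
```python
from h import *
s=ctrl.sense(); D=rot(s['ee_rot']); print(s['eef_pos'].round(1),D.inv().apply(s['force']).round(1),D.inv().apply(s['wrist_torque']).round(2),s['grip_width']*85)
```

```text
[ 602.5 -160.5  121.5] [-8.2  4.7 -0.8] [0.01 0.3  0.93] 34.531338514436484
```

>>> {"op": "carry_out", "data": {"deltas": [[1, 0, 0.5, 0, 10.6, 0, 0], [1, 0.2, 1, 0, 21.2, 0, 0], [1, 0.5, 1, 0, 31.8, 0, 0], [1, 0.7, 1, 0, 42.4, 0, 0], [1, 1.0, 1, 0, 53, 0, 0]]}}

```text
time_s: 18.2
eef_pos: [603.1, -160.3, 120.5]
ee_rot: [0.845, 0.171, 0.479, -0.163]
force: [-2.4, 1.5, 1.9]
grip_width: 0.405
```

>>> {"op": "carry_out", "data": {"deltas": [[1, 0.2, 0, 0, 10.6, 0, 0], [1, 0.5, 0, 0, 21.2, 0, 0], [1, 0.7, 0, 0, 31.8, 0, 0], [1, 0.9, 0, 0, 42.4, 0, 0], [1, 1.2, 0, 0, 53, 0, 0]]}}

```text
time_s: 18.82
eef_pos: [603.8, -160.4, 119.6]
ee_rot: [0.68, 0.53, 0.356, -0.36]
force: [-0.8, 3.3, 2.4]
grip_width: 0.407
```

```bash
cat >> h.py <<'E'
def stat():
    s=ctrl.sense(); D=rot(s['ee_rot']); M=DK(0).inv()*D; phi=np.degrees(np.arctan2(M.as_matrix()[2,1],M.as_matrix()[1,1]))
    print('t',s['time_s'],s['eef_pos'].round(1),'F',D.inv().apply(s['force']).round(1),'T',D.inv().apply(s['wrist_torque']).round(2),'w',(s['grip_width']*85).round(1),'phi',phi.round(1),'j',s['joints'].round(2))
    e=VR.inv().apply(s['eef_pos']-V([0,0,54.5])); print('tip s',round(e@[-.5,0,.866],1),'off',round(e@[.866,0,.5],1),round(e[1],1))
E
python3 -c "from h import *; stat()"
```

```text
Traceback (most recent call last):
  File "h.py", line 47, in stat
    print('t',s['time_s'],s['eef_pos'].round(1),'F',D.inv().apply(s['force']).round(1),'T',D.inv().apply(s['wrist_torque']).round(2),'w',(s['grip_width']*85).round(1),'phi',phi.round(1),'j',s['joints'].round(2))
                                                                                                                                         ^^^^^^^^^^^^^^^^^^^^^^^^^^
AttributeError: 'float' object has no attribute 'round'
```

Low forces, width steady. Continue.

>>> {"op": "carry_out", "data": {"deltas": [[1, 0.2, 0, 0, 10.6, 0, 0], [1, 0.5, 0, 0, 21.2, 0, 0], [1, 0.7, 0, 0, 31.8, 0, 0], [1, 0.9, 0, 0, 42.4, 0, 0], [1, 1.2, 0, 0, 53, 0, 0]]}}

```text
time_s: 19.45
eef_pos: [604.5, -160.6, 118.7]
ee_rot: [0.372, 0.778, 0.158, -0.481]
force: [-0.4, 2.6, 2.5]
grip_width: 0.41
```

>>> {"op": "carry_out", "data": {"deltas": [[1, 0.2, 0, 0, 10.6, 0, 0], [1, 0.5, 0, 0, 21.2, 0, 0], [1, 0.7, 0, 0, 31.8, 0, 0], [1, 0.9, 0, 0, 42.4, 0, 0], [1, 1.2, 0, 0, 53, 0, 0]]}}

```text
time_s: 20.08
eef_pos: [605.1, -161.0, 117.7]
ee_rot: [-0.014, 0.862, -0.073, -0.501]
force: [-1.8, 0.7, 3.2]
grip_width: 0.407
```

```bash
sed -i "s/(s\['grip_width'\]\*85).round(1)/round(s['grip_width']*85,1)/; s/phi.round(1)/round(phi,1)/" h.py; python3 -c "from h import *; stat()"
```

```text
t 20.075 [ 605.1 -161.   117.7] F [-3.7 -0.3 -0. ] T [-0.02 -0.24 -0.  ] w 34.6 phi 84.4 j [-0.5   0.43  1.76  0.31  0.47  0.95]
tip s 73.0 off -0.1 0.9
```

>>> {"op": "carry_out", "data": {"deltas": [[1, 0.2, 0, 0, 9.5, 0, 0], [1, 0.4, 0, 0, 19, 0, 0], [1, 0.6, 0, 0, 28.5, 0, 0], [1, 0.8, 0, 0, 38, 0, 0], [1, 1.0, 0, 0, 47, 0, 0]]}}

```text
time_s: 20.7
eef_pos: [605.5, -161.2, 116.7]
ee_rot: [-0.356, 0.786, -0.267, -0.43]
force: [-1.7, 0.4, 2.3]
grip_width: 0.404
```

>>> {"op": "carry_out", "data": {"deltas": [[1, 0.2, 0, 0, 9.5, 0, 0], [1, 0.4, 0, 0, 19, 0, 0], [1, 0.6, 0, 0, 28.5, 0, 0], [1, 0.8, 0, 0, 38, 0, 0], [1, 1.0, 0, 0, 47, 0, 0]]}}

```text
time_s: 21.32
eef_pos: [605.9, -161.2, 115.8]
ee_rot: [0.64, -0.578, 0.416, 0.288]
force: [-1.9, 0.4, 2.4]
grip_width: 0.407
```

```bash
python3 -c "from h import *; stat()"
```

```text
t 21.325 [ 605.9 -161.2  115.8] F [-3.   0.5 -0.1] T [-0.1  -0.03  0.45] w 34.6 phi 178.3 j [-0.5   0.43  1.76  0.31  0.46  2.59]
tip s 70.9 off -0.3 0.8
```

Stroke 1 turned 306° and fed 6.7 mm, as expected. I'll open, wind back and regrip.

>>> {"op": "carry_out", "data": {"deltas": [[-0.3, 0, 0, 0, 0, 0, 0], [-0.3, 0, 0, 0, 0, 0, 0], [-0.3, 0, 0, 0, 0, 0, 0], [-0.3, 0, 0, 0, -10.6, 0, 0], [-0.3, 0, 0, 0, -21, 0, 0]]}}

```text
time_s: 21.95
eef_pos: [605.9, -161.3, 115.2]
ee_rot: [-0.52, 0.688, -0.355, -0.362]
force: [-0.6, 0.0, 0.1]
grip_width: 0.646
```

>>> {"op": "carry_out", "data": {"deltas": [[-0.3, 0, 0, 0, -10.6, 0, 0], [-0.3, 0, 0, 0, -21.2, 0, 0], [-0.3, 0, 0, 0, -31.8, 0, 0], [-0.3, 0, 0, 0, -42.4, 0, 0], [-0.3, 0, 0, 0, -53, 0, 0]]}}

```text
time_s: 22.58
eef_pos: [605.9, -161.2, 115.2]
ee_rot: [-0.158, 0.848, -0.156, -0.482]
force: [-0.4, -0.1, -0.3]
grip_width: 0.652
```

>>> {"op": "carry_out", "data": {"deltas": [[-0.3, 0, 0, 0, -10.6, 0, 0], [-0.3, 0, 0, 0, -21.2, 0, 0], [-0.3, 0, 0, 0, -31.8, 0, 0], [-0.3, 0, 0, 0, -42.4, 0, 0], [-0.3, 0, 0, 0, -53, 0, 0]]}}

```text
time_s: 23.2
eef_pos: [605.9, -161.3, 115.2]
ee_rot: [0.237, 0.829, 0.075, -0.501]
force: [1.0, -0.1, 0.5]
grip_width: 0.652
```

>>> {"op": "carry_out", "data": {"deltas": [[-0.3, 0, 0, 0, -10.6, 0, 0], [-0.3, 0, 0, 0, -21.2, 0, 0], [-0.3, 0, 0, 0, -31.8, 0, 0], [-0.3, 0, 0, 0, -42.4, 0, 0], [-0.3, 0, 0, 0, -53, 0, 0]]}}

```text
time_s: 23.82
eef_pos: [605.9, -161.3, 115.2]
ee_rot: [0.582, 0.636, 0.291, -0.415]
force: [0.6, 0.3, 0.3]
grip_width: 0.65
```

>>> {"op": "carry_out", "data": {"deltas": [[-0.3, 0, 0, 0, -10.6, 0, 0], [-0.3, 0, 0, 0, -21.2, 0, 0], [-0.3, 0, 0, 0, -31.8, 0, 0], [-0.3, 0, 0, 0, -42.4, 0, 0], [-0.3, 0, 0, 0, -53, 0, 0]]}}

```text
time_s: 24.45
eef_pos: [605.9, -161.3, 115.2]
ee_rot: [0.805, 0.31, 0.445, -0.241]
force: [0.1, 0.2, 0.8]
grip_width: 0.648
```

>>> {"op": "carry_out", "data": {"deltas": [[-0.3, 0, 0, 0, -10.6, 0, 0], [-0.3, 0, 0, 0, -21.2, 0, 0], [-0.3, 0, 0, 0, -31.8, 0, 0], [-0.3, 0, 0, 0, -42.4, 0, 0], [-0.3, 0, 0, 0, -53, 0, 0]]}}

```text
time_s: 25.08
eef_pos: [605.9, -161.3, 115.2]
ee_rot: [0.858, -0.082, 0.506, -0.017]
force: [0.1, -0.7, -0.6]
grip_width: 0.647
```

```bash
python3 -c "from h import *; stat()"
```

```text
t 25.075 [ 605.9 -161.3  115.2] F [ 0.6 -0.6 -0.3] T [0.02 0.25 0.09] w 55.0 phi -108.4 j [-0.5   0.44  1.76  0.31  0.46 -2.41]
tip s 70.4 off -0.6 0.8
```

>>> {"op": "carry_out", "data": {"deltas": [[-0.3, 0, 0, 0, -9, 0, 0], [-0.3, 0, 0, 0, -18, 0, 0], [1, 0, 0, 0, -18, 0, 0], [1, 0, 0, 0, -18, 0, 0], [1, 0, 0, 0, -18, 0, 0]]}}

```text
time_s: 25.7
eef_pos: [605.8, -161.2, 115.3]
ee_rot: [0.836, -0.211, 0.503, 0.06]
force: [-2.8, 1.3, 3.9]
grip_width: 0.405
```

>>> {"op": "carry_out", "data": {"deltas": [[1, 0, 0, 0, 0, 0, 0], [1, 0, 0, 0, 0, 0, 0], [1, 0.2, 0, 0, 10.6, 0, 0], [1, 0.5, 0, 0, 21.2, 0, 0], [1, 0.7, 0, 0, 31.8, 0, 0]]}}

```text
time_s: 26.32
eef_pos: [606.2, -161.2, 114.7]
ee_rot: [0.862, 0.028, 0.5, -0.081]
force: [-4.1, 1.9, 5.5]
grip_width: 0.405
```

>>> {"op": "carry_out", "data": {"deltas": [[1, 0.2, 0, 0, 10.6, 0, 0], [1, 0.5, 0, 0, 21.2, 0, 0], [1, 0.7, 0, 0, 31.8, 0, 0], [1, 0.9, 0, 0, 42.4, 0, 0], [1, 1.2, 0, 0, 53, 0, 0]]}}

```text
time_s: 26.95
eef_pos: [606.9, -161.1, 113.8]
ee_rot: [0.759, 0.409, 0.411, -0.295]
force: [-3.8, 4.4, 6.2]
grip_width: 0.409
```

>>> {"op": "carry_out", "data": {"deltas": [[1, 0.2, 0, 0, 10.6, 0, 0], [1, 0.5, 0, 0, 21.2, 0, 0], [1, 0.7, 0, 0, 31.8, 0, 0], [1, 0.9, 0, 0, 42.4, 0, 0], [1, 1.2, 0, 0, 53, 0, 0]]}}

```text
time_s: 27.58
eef_pos: [607.7, -161.2, 112.9]
ee_rot: [0.497, 0.705, 0.236, -0.448]
force: [-2.2, 3.5, 5.5]
grip_width: 0.406
```

```bash
python3 -c "from h import *; stat()"
```

```text
t 27.575 [ 607.7 -161.2  112.9] F [-6.2 -0.4 -2.9] T [-0.02  0.42 -0.18] w 34.5 phi 12.2 j [-0.5   0.44  1.75  0.31  0.46 -0.31]
tip s 67.5 off -0.2 1.2
```

>>> {"op": "carry_out", "data": {"deltas": [[1, 0.2, 0, 0, 10.6, 0, 0], [1, 0.5, 0, 0, 21.2, 0, 0], [1, 0.7, 0, 0, 31.8, 0, 0], [1, 0.9, 0, 0, 42.4, 0, 0], [1, 1.2, 0, 0, 53, 0, 0]]}}

```text
time_s: 28.2
eef_pos: [608.4, -161.6, 112.0]
ee_rot: [0.13, 0.853, 0.011, -0.506]
force: [-2.6, 3.5, 5.8]
grip_width: 0.408
```

```bash
python3 -c "from h import *; stat()"
```

```text
t 28.2 [ 608.4 -161.6  112. ] F [-6.6 -2.5 -1.2] T [-0.1  -0.12 -0.13] w 34.7 phi 65.2 j [-0.5   0.44  1.75  0.31  0.46  0.61]
tip s 66.4 off 0.1 1.0
```

>>> {"op": "carry_out", "data": {"deltas": [[1, 0.2, 0, 0, 8, 0, 0], [1, 0.4, 0, 0, 16, 0, 0], [1, 0.5, 0, 0, 24, 0, 0], [1, 0.7, 0, 0, 32, 0, 0], [1, 0.9, 0, 0, 40, 0, 0]]}}

```text
time_s: 28.82
eef_pos: [608.8, -162.0, 111.2]
ee_rot: [-0.169, 0.846, -0.162, -0.479]
force: [-3.6, 2.4, 6.8]
grip_width: 0.406
```

```bash
python3 -c "from h import *; stat()"
```

```text
t 28.825 [ 608.8 -162.   111.2] F [-7.9 -1.5  0.5] T [-0.06 -0.25  0.21] w 34.5 phi 105.1 j [-0.5   0.45  1.75  0.31  0.45  1.31]
tip s 65.5 off 0.0 0.7
```

>>> {"op": "carry_out", "data": {"deltas": [[1, 0.2, 0, 0, 7, 0, 0], [1, 0.3, 0, 0, 14, 0, 0], [1, 0.5, 0, 0, 21, 0, 0], [1, 0.6, 0, 0, 28, 0, 0], [1, 0.8, 0, 0, 34, 0, 0]]}}

```text
time_s: 29.45
eef_pos: [609.0, -162.1, 110.5]
ee_rot: [-0.408, 0.76, -0.295, -0.411]
force: [-4.9, 1.0, 7.2]
grip_width: 0.405
```

Run:
```python
from h import *
stat()
cv2.imwrite("pics/side9.png",viewer.capture("side")[:,:,::-1])
k,l,st,ce=cv2.connectedComponentsWithStats(red(cv2.imread('pics/side9.png')[:,:,::-1])); print([c.round(1).tolist() for c,q in zip(ce,st) if q[4]>4])
a=cv2.imread('pics/side9.png')[150:250,255:355]
cv2.imwrite('pics/crop9.png',cv2.resize(a,None,fx=5,fy=5,interpolation=cv2.INTER_CUBIC))
```

```text
t 29.45 [ 609.  -162.1  110.5] F [-8.7  0.6  0.4] T [-0.08 -0.25  0.58] w 34.5 phi 139.0 j [-0.5   0.45  1.75  0.31  0.45  1.9 ]
tip s 64.7 off -0.1 0.6
[[279.5, 209.5], [340.2, 241.6], [358.9, 288.8], [348.8, 298.0], [318.2, 327.0]]
```

View pics/crop9.png

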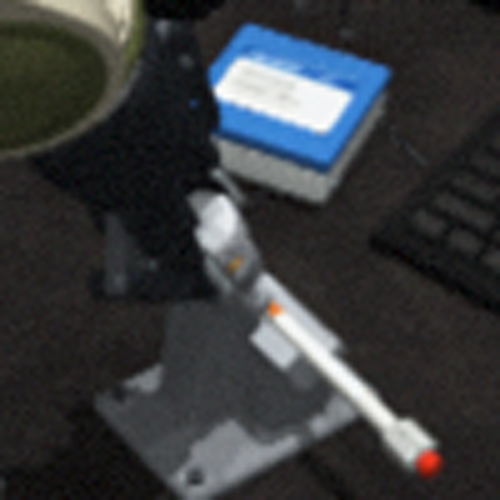

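The column is unmoved, with its plug still at (428,462). By the count the screw is between 10.1 and 11.4 rad. I'll turn a little more, watching the axis torque.

>>> {"op": "carry_out", "data": {"deltas": [[1, 0.1, 0, 0, 4, 0, 0], [1, 0.2, 0, 0, 8, 0, 0], [1, 0.3, 0, 0, 12, 0, 0], [1, 0.3, 0, 0, 16, 0, 0], [1, 0.4, 0, 0, 20, 0, 0]]}}

```text
time_s: 30.12
eef_pos: [609.1, -162.1, 110.1]
ee_rot: [-0.534, 0.678, -0.362, -0.354]
force: [-4.7, 1.4, 6.3]
grip_width: 0.408
```

```bash
python3 -c "from h import *; stat()"
```

```text
t 30.125 [ 609.1 -162.1  110.1] F [-7.9  0.9  0.7] T [-0.08 -0.07  0.62] w 34.7 phi 159.0 j [-0.5   0.45  1.75  0.32  0.45  2.25]
tip s 64.3 off -0.2 0.6
```

Total turn is 591° (10.3 rad), so the screw is at 10.4 or more and short of the stop. Let go and back off along the axis.

>>> {"op": "carry_out", "data": {"deltas": [[-0.3, 0, 0, 0, 0, 0, 0], [-0.3, 0, 0, 0, 0, 0, 0], [-0.3, 0, 0, 0, 0, 0, 0], [-0.3, -10, 0, 0, 0, 0, 0], [-0.3, -30, 0, 0, 0, 0, 0]]}}

```text
time_s: 30.75
eef_pos: [593.9, -158.4, 135.8]
ee_rot: [-0.533, 0.678, -0.362, -0.355]
force: [-0.3, 0.2, -0.5]
grip_width: 0.651
```

>>> {"op": "carry_out", "data": {"deltas": [[-0.3, -20, 0, 0, 0, 0, 0], [-0.3, -50, 0, 0, 0, 0, 0], [-0.3, -80, 0, 0, 0, 0, 0], [-0.3, -100, 0, 0, 0, 0, 0], [-0.3, -100, 0, 0, 0, 0, 0]]}}

```text
time_s: 31.38
eef_pos: [545.7, -147.5, 224.0]
ee_rot: [-0.533, 0.679, -0.361, -0.353]
force: [1.0, -0.1, -0.8]
grip_width: 0.654
```

Run:
```python
from h import *
stat()
for n in("side","top"): cv2.imwrite(f"pics/{n}10.png",viewer.capture(n)[:,:,::-1])
k,l,st,ce=cv2.connectedComponentsWithStats(red(cv2.imread('pics/side10.png')[:,:,::-1])); print([c.round(1).tolist() for c,q in zip(ce,st) if q[4]>4])
a=cv2.imread('pics/side10.png')[130:260,250:380];b=cv2.imread('pics/side10.png')[150:280,120:250]
cv2.imwrite('pics/crop10.png',cv2.resize(np.hstack([b,a]),None,fx=3,fy=3,interpolation=cv2.INTER_CUBIC))
```

```text
t 31.375 [ 545.7 -147.5  224. ] F [ 1.2 -0.5 -0.1] T [ 0.03 -0.13  0.27] w 55.6 phi 158.8 j [-0.54  0.16  1.81  0.25  0.68  2.3 ]
tip s 195.5 off 0.3 0.7
[[279.5, 209.5], [340.2, 241.8], [358.7, 288.7], [348.8, 298.0], [318.2, 327.0]]
```

View pics/crop10.png

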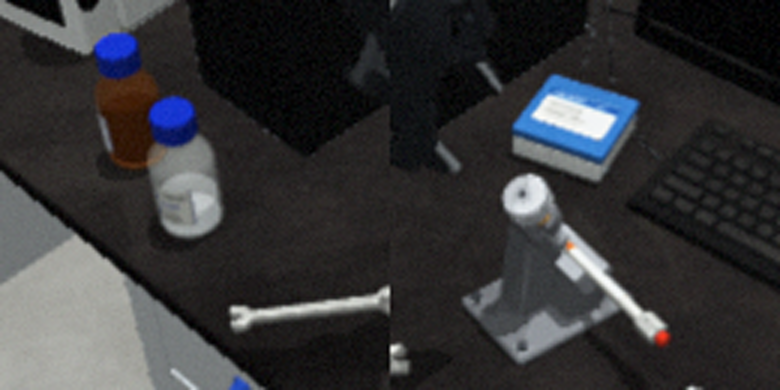

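The bottles stand at (125,100) and (185,165). The column lies in the vee with its plug at (661,338), the knob face is at (523,194), and the gripper is clear. One check that the knob really travelled, then hand in.

Run:
```python
from h import *
ax=VR.apply([-.5,0,.866])
for s in (110,104,97): print(s,proj("side",V([0,0,54.5])+ax*s).round(1))
f=lambda n:cv2.cvtColor(cv2.imread(n),cv2.COLOR_BGR2GRAY)[165:215,275:315]
for n in ('pics/side0.png','pics/side10.png'):
    g=f(n); k,l,st,ce=cv2.connectedComponentsWithStats((g>(215 if '0.png'==n[-5:] and 'side0' in n else 170)).astype(np.uint8))
    print(n,[(c+[275,165]).round(1).tolist()+[int(q[4])] for c,q in zip(ce[1:],st[1:]) if q[4]>25])
```

```text
110 [292.6 191.8]
104 [293.5 193. ]
97 [294.6 194.3]
pics/side0.png [[307.3, 168.3, 114], [292.8, 192.0, 87]]
pics/side10.png [[307.1, 168.5, 129], [294.7, 194.6, 135], [311.1, 210.4, 36]]
```

```bash
python3 -c "
from rig import order; print(order.finish_job())"
```

```text
the job is handed in; nothing more can be done
None
```

The longer column is clamped in the vee, the gripper has let go and is clear, and the job was handed in at about 31.5 s of the 72 s. The hand-in returned no verdict.

- **Placing:** I gripped the tube near the middle and slid it into the vee under the pad until both flanks pushed back (about 7 N and 3.5 N). The measured position matched the seated axis within about 1 mm.
- **Tightening:** I turned the knob clockwise in two grips, 591° (10.3 rad) in all, with no sign of slipping. Adding the starting angle, the screw is at 10.4 rad or a little more, past the firm point of 9.9, and I did not feel the stop.
- **Last checks:**
  - The knob face had moved along its axis by the expected 13 mm or so.
  - The column's visible end stayed within 0.5 px through the tightening.
  - Both bottles are standing, the short column is still in the tray, and nothing touches the gripper.
- **Not measured:** The pad force was not read. From the screw angle and the given rubber stiffness I put it at about 14 N or more, against the 8 N needed.
- **Disagreements:** The two cameras differ by about 4 mm in y, so I used the average, which the contact in the vee confirmed. On the first approach to the knob, joint 6 ran to its limit (-2.88 rad), so I rolled back 12° before gripping.

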